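# Tip the tray of steel pedestals into the matching stock bin

### The arm

A 6-joint arm with a two-finger parallel gripper is mounted at the origin on the work surface. World frame = base frame: x ahead of the robot, y to its left, z up, the work surface at z = 0. Lengths are in m, angles in rad, forces in N, time in s.
With the tool pointing down it reaches from about 0.375 to 0.975 m from the base axis. Payload 3.8 kg.
Tool frame: the origin (TCP) lies at the very end of the fingers, on their centre line; the grasp point (between the pads) lies 19 mm behind it; z points along the fingers, y is the line along which they close (so a half turn about z gives the same grasp; the last joint's range is limited). The gripper opens to 85 mm and grips with 20 to 120 N. Pads are 22 mm wide; open, the fingers measure 114 mm over their backs; the gripper's body (76 mm by 85 mm) begins 54 mm behind the grasp point. The pads swing forward as they close: fully open they stand 13 mm farther back than shut.
Start: joints at [1.182, 0.264, 1.604, -0, 1.274, -0.037], TCP at [0.233, 0.634, 0.198] pointing down, gripper open.
Joint ranges: [-2.63, 2.63], [-0.94, 2.18], [0.31, 2.57], [-1.31, 4.45], [0, 2.66], [-2.55, 2.55]. Speed limits (rad/s): [2.57, 2.57, 3.14, 3.14, 3.14, 3.14].

### API

Orientations are given as a rotation vector (axis times angle).
In Python, from workcell import bot, vision gives the robot as it stands. The module is installed in compiled form; this text tells all that it offers.
- The arm moves only by the tool play_rows, never from a script. Its argument "moves" is a list that holds one entry, the list of rows, each a list of 7 numbers: the turn, a rotation vector about the tool's x, y, z as a fraction of full scale, then the shift along the tool's x, y, z as a fraction of full scale, then the finger opening in mm, from 0 to 85.4. In form: [[[ax, ay, az, x, y, z, jaw], ...]]. A call has 1 to 5 rows; each row shifts and turns the commanded pose from where the row before left it, along the tool's axes as they then stand; what a row does not reach is not made up. Full scale, the value 1, is 0.1 m for a shift and 0.5 rad for a turn. A row lasts 1/12 s, in which the tool goes at most 41.7 mm and 7.16 degrees, less where a joint would pass 70% of its speed; a pose out of reach is approached as far as the arm can. A call with a number of a shift or a turn outside -1 to 1 is refused whole. A call with a gripper value outside its range is refused whole. The fingers move at their own pace and stop on an object; "newtons" is the grip in N (left out, the last holds). Time passes only in rows, so rows that do not move let the fingers close. It gives the time, the measured TCP pose, the force, the opening and the grip force at its end, in the units of the state.
- bot.read_state(): the state, without advancing time (a new reading comes with each control period).
- vision.read_camera(name): name is "scene" or "top" or "wrist"; returns a dict with "image" (384x512x3 uint8, red, green, blue), "depth" (384x512 float32, m along the optical axis (not along the pixel's ray), 0 where there is no reading), "K" (3x3 intrinsics, pixels), "R" (3x3) and "t" (3): a world point X has camera coordinates R X + t. Camera axes: x right, y down, z forward; pixel columns grow to the right and rows downward; lengths in m; the calibration is good to about 2 mm. A picture is of the moment at which its call begins.
- bot.finish_job(): hands the job in; it is judged then, once.
The state is a dict: "time": time; "q": joint angles; "joint_vel": joint speeds; "joint_torque": joint torques, N m; "tool_pos": TCP position; "tcp_rot": TCP orientation; "wrist_force": force on the tool from outside, world axes, zero at the start; "torque": the same for the moment, N m; "width": opening from 0.0 (shut) to 1.0 (fully open); "grip_force": force on a finger pad.
Only numpy, scipy, OpenCV 4.12 (cv2) and the standard library are available. Lean on these libraries where they do the work, as an engineer would, in place of code of your own. Each camera call takes 0.05 s, during which the arm holds its last target. There are 200 camera calls.

### The job

Pick up the black tray by its orange grip and tip all five steel pedestals into whichever stock bin already holds a steel pedestal, not the one with the black clamp, leaving those two samples in their bins. Then set the empty tray back upright in the middle of its green mat and let go; do not bump the aligned optics on their posts or push the screwdriver, jar and lens cap about.

Things in the scene. Friction and masses are not known exactly. Their poses are not given: they have to be found in the camera images.
- tray: black tray 120 (x) x 96 (y) mm; walls 4 mm thick, 38 mm high, but the front (-x) wall, the pouring lip, only 14 mm; floor 4 mm. Behind the rear wall stands an orange grip fin, an upright block from x=+60 to +104, 14 wide in y, 85 high from the underside, to be pinched across its 14 mm. Origin: centre of the 120 x 96 underside; z up. 0.2 kg; starts on the mat with the five parts in it
- tray_grip (a point): point in the middle of the orange fin, 62 mm above the tray's underside and 84 mm behind (+x) its centre; axes as the tray's
- tray_lip (a point): middle of the upper edge of the tray's low front wall, 58 mm before (-x) its centre, 14 mm above its underside
- mat: green mat 150 x 150 x 4 mm fixed on the aluminium breadboard (whose top is at z = 12 mm), the tray's place; origin: centre of its underside
- bin_blue: fixed blue open stock bin, outside 160 (x) x 150 (y) x 85 (z) mm, walls and floor 4 mm; origin: centre of its underside
- bin_yellow: fixed yellow open stock bin, same size as the blue one; origin: centre of its underside
- sample_steel: one bright steel pedestal like those in the tray (26 mm flange, 24 mm tall), lying in one of the two bins and so marking it as the steel bin; origin: centre of its underside
- sample_black: one black clamp block 34 x 26 x 22 mm with a dark thumbscrew, lying in the other bin; origin: centre of its underside
- part0: one of five bright steel pedestals in the tray: flange 26 mm across and 6 mm thick, stem 18 mm across, 24 mm tall in all, about 40 g; origin: centre of the flange's underside
- part1: one of five bright steel pedestals in the tray: flange 26 mm across and 6 mm thick, stem 18 mm across, 24 mm tall in all, about 40 g; origin: centre of the flange's underside
- part2: one of five bright steel pedestals in the tray: flange 26 mm across and 6 mm thick, stem 18 mm across, 24 mm tall in all, about 40 g; origin: centre of the flange's underside
- part3: one of five bright steel pedestals in the tray: flange 26 mm across and 6 mm thick, stem 18 mm across, 24 mm tall in all, about 40 g; origin: centre of the flange's underside
- part4: one of five bright steel pedestals in the tray: flange 26 mm across and 6 mm thick, stem 18 mm across, 24 mm tall in all, about 40 g; origin: centre of the flange's underside
- optic_near_left: aligned lens in a black mount on a steel post, fixed to the breadboard, 110 mm tall, within 26 mm of its axis all round; origin: on its axis, underside
- optic_near_right: aligned filter in a black mount on a steel post, fixed to the breadboard, 110 mm tall, within 26 mm of its axis all round; origin: on its axis, underside
- optic_far_left: aligned mirror in a black mount on a steel post, fixed to the breadboard, 165 mm tall, within 26 mm of its axis all round; origin: on its axis, underside
- optic_far_right: aligned lens in a black mount on a steel post, fixed to the breadboard, 165 mm tall, within 26 mm of its axis all round; origin: on its axis, underside
- driver: loose screwdriver 150 mm long, lying on the breadboard; origin about its middle
- jar: loose amber jar with a white cap, 44 mm across, 50 mm tall; origin: centre of its underside
- lens_cap: loose red lens cap, 38 mm across, 16 mm tall; origin: centre of its underside

How it is judged:
By the outcome, as a careful person would: the job done as asked, in the order asked, and still so for the second after the job is handed in, with the robot touching nothing.
It also fails if it takes over 54 s, if anything falls off the work surface, if the arm or the gripper's body presses on something with over 40 N, if the wrist force passes 120 N, or if a joint passes its speed limit or range.

## Working session

There is one attempt and no reset: what is moved stays moved. The work goes in short steps, Python scripts to look and compute and a tool call to move; the robot and the scene stay as the last step left them, time stands still between calls to the robot, and variables do not carry over. Pictures are saved under pics/ and viewed, at most 10 in all, crops included, and the job is handed in when it is done.

Besides the shell and the picture viewer there is one more tool, called by a JSON object that holds its "api" and its "payload". play_rows: Moves the arm, as the interface text tells. Its arguments: {"type":"object","properties":{"moves":{"type":"array","items":{"type":"array","items":{"type":"array","items":{"type":"number"}}}},"newtons":{"type":"number"}},"required":["moves"]}

```bash
mkdir -p pics
cat > h.py <<'E'
import numpy as np, cv2
from workcell import bot, vision
from scipy.spatial.transform import Rotation as Rn
def cam(n):
    c=vision.read_camera(n); d=c["depth"].astype(float); K=c["K"]
    v,u=np.indices(d.shape)
    P=np.stack([(u-K[0,2])/K[0,0]*d,(v-K[1,2])/K[1,1]*d,d],-1)
    c["W"]=(P-c["t"])@c["R"]; c["W"][d==0]=np.nan
    return c
def save(c,f,s=1.5): cv2.imwrite("pics/"+f,cv2.resize(c["image"][:,:,::-1],None,fx=s,fy=s))
E
python3 - <<'E'
from h import *
import pickle
D={}
for n in("top","scene"):
    c=cam(n); save(c,n+"0.png"); D[n]=c
    print(n,"campos",(-c["R"].T@c["t"]).round(3))
pickle.dump(D,open("d0.pkl","wb"))
s=bot.read_state(); print(s)
E
```

```text
top campos [0.51  0.014 1.183]
scene campos [1.054 0.347 0.674]
{'time': 0.1, 'q': array([ 1.18208432e+00,  2.64700849e-01,  1.60526121e+00,  1.70203615e-05,
        1.27372183e+00, -3.68829715e-02]), 'joint_vel': array([ 0.00031676, -0.00131636, -0.00409928, -0.00066086, -0.00073254,
       -0.00044917]), 'joint_torque': array([ 4.38803409e-04, -5.16700315e+01, -3.68592954e+01, -3.42951148e-05,
        6.29415706e-03, -4.96060818e-05]), 'tool_pos': array([0.23231644, 0.63296406, 0.19655825]), 'tcp_rot': array([-0.54973314, -3.09265466,  0.00320496]), 'wrist_force': array([-0.57877649, -0.05128524, -0.41614588]), 'torque': array([-0.00984978, -0.04488866,  0.01714665]), 'grip_force': 0.0, 'width': 1.0021521493970946}
```

View pics/top0.png

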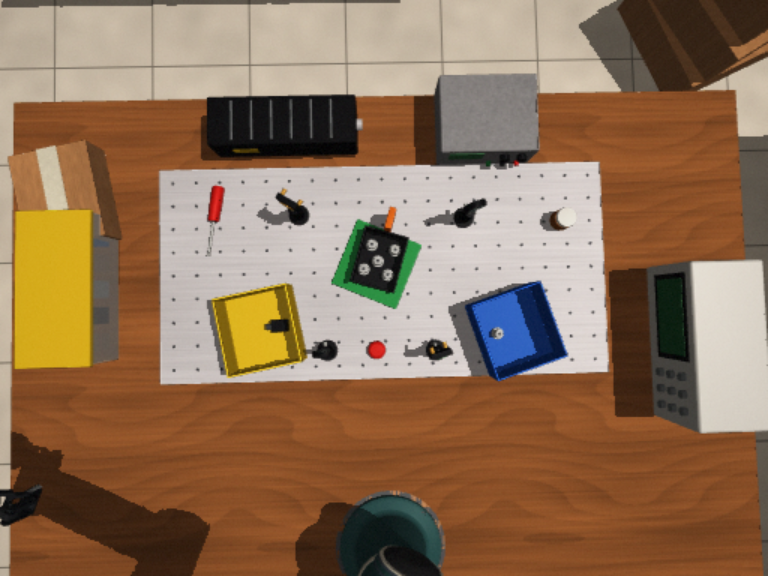

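View pics/scene0.png

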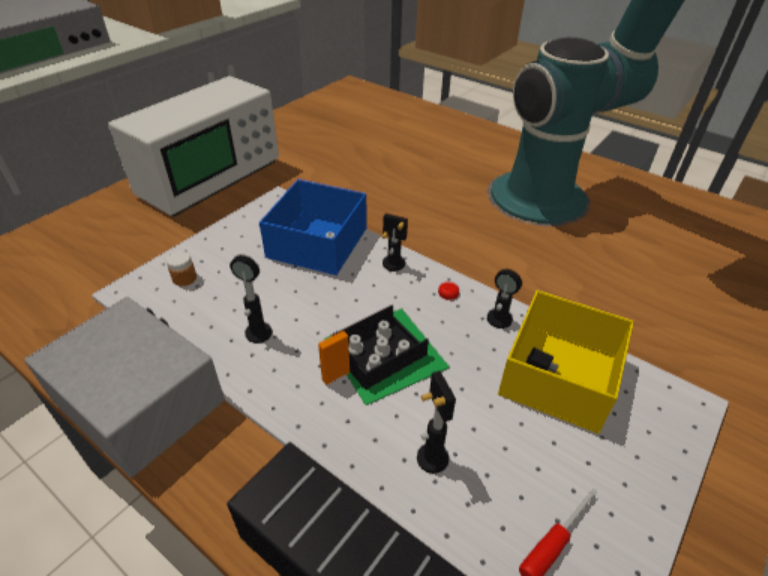

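The steel sample is in the blue bin (top view ~(496,333)) and the black clamp is in the yellow bin (~(278,325)). The tray is on the green mat at ~(378,262), with its orange fin at ~(391,217). Next I measure these from both views.

Run:
```python
from h import *
import pickle
D=pickle.load(open("d0.pkl","rb"))
for n,c in D.items():
    hsv=cv2.cvtColor(c["image"],cv2.COLOR_RGB2HSV).astype(int); W=c["W"]; H,S,V=[hsv[...,i] for i in range(3)]
    tab=(W[...,0]>.25)&(W[...,0]<.75)&(abs(W[...,1])<.5)&(W[...,2]>.003)
    col={"orange":(H>5)&(H<16)&(S>180)&(V>120),"green":(H>45)&(H<80)&(S>120),"blue":(H>105)&(H<130)&(S>120),"yellow":(H>22)&(H<33)&(S>150)}
    for k,m in col.items():
        m=m&tab
        if k=="orange":m&=(abs(W[...,1])<.15)
        P=W[m]; z=P[:,2]
        print(n,k,len(P),"z",np.percentile(z,[2,50,98]).round(4))
        zt=np.percentile(z,97); Q=P[z>zt-.006] if k!="green" else P
        (cx,cy),(w,h),a=cv2.minAreaRect(Q[:,:2].astype(np.float32)*1000)
        print("   rect",round(cx),round(cy),round(w),round(h),round(a,1), "med",np.median(Q,0).round(4))
    if n=="top":
        # tray black, near mat
        m=tab&(V<70)&(abs(W[...,0]-.5)<.12)&(abs(W[...,1]-.02)<.1)&(W[...,2]<.08)
        P=W[m]; Q=P[P[:,2]>.045]; print("tray wall",len(Q),cv2.minAreaRect(Q[:,:2].astype(np.float32)*1000), np.percentile(Q[:,2],[50,97]))
        m=tab&(W[...,2]>.022)
        nl,lab,st,ce=cv2.connectedComponentsWithStats(m.astype(np.uint8))
        for i in range(1,nl):
            if st[i,4]>15:
                P=W[lab==i]; print(i,st[i,4],"px",ce[i].round(), "min",P.min(0).round(3),"max",P.max(0).round(3),"med",np.median(P,0).round(3))
        bx=W[tab&(W[...,2]<.03)]
# wide obstacles
W=D["top"]["W"]
for (u,v) in [(282,125),(487,118)]:
    print("box",W[int(v/1.5),int(u/1.5)].round(3))
```

```text
top orange 459 z [0.003  0.0042 0.1038]
   rect 686 -15 12 41 70.4 med [ 0.6852 -0.0151  0.1017]
top green 960 z [0.0127 0.0175 0.0243]
   rect 557 9 347 271 87.8 med [0.5843 0.0411 0.0175]
top blue 2826 z [0.0127 0.0189 0.0994]
   rect 454 -266 160 149 18.1 med [ 0.45   -0.2612  0.0976]
top yellow 1880 z [0.013  0.0178 0.1001]
   rect 468 255 159 150 10.8 med [0.4616 0.2482 0.098 ]
tray wall 61 ((514.3494873046875, 39.0639762878418), (96.32583618164062, 251.7564697265625), 71.29685974121094) [0.0553708  0.07109249]
1 198 px [194. 138.] min [0.689 0.154 0.022] max [0.732 0.198 0.182] med [0.703 0.176 0.157]
2 184 px [142. 144.] min [0.625 0.339 0.022] max [0.75  0.373 0.045] med [0.716 0.356 0.034]
3 172 px [313. 140.] min [ 0.678 -0.196  0.022] max [ 0.716 -0.154  0.182] med [ 0.692 -0.171  0.104]
6 793 px [254. 169.] min [ 0.539 -0.055  0.022] max [0.706 0.071 0.106] med [0.619 0.002 0.032]
7 201 px [375. 145.] min [ 0.665 -0.404  0.022] max [ 0.706 -0.362  0.069] med [ 0.684 -0.378  0.062]
26 1057 px [348. 222.] min [ 0.355 -0.361  0.022] max [ 0.552 -0.172  0.103] med [ 0.442 -0.
[... 336 characters left out ...]
.103 0.022] max [0.439 0.145 0.128] med [0.423 0.122 0.109]
63 102 px [251. 233.] min [0.401 0.002 0.023] max [0.436 0.037 0.034] med [0.417 0.019 0.029]
64 148 px [293. 234.] min [ 0.394 -0.128  0.022] max [ 0.434 -0.084  0.127] med [ 0.419 -0.105  0.118]
scene orange 84 z [0.0225 0.0938 0.1038]
   rect 688 -14 12 43 75.7 med [ 0.687  -0.0112  0.1011]
scene green 941 z [0.0151 0.0175 0.0313]
   rect 605 68 223 160 9.7 med [0.6104 0.0626 0.0175]
scene blue 3225 z [0.0159 0.0579 0.0983]
   rect 455 -266 163 150 18.3 med [ 0.4859 -0.2569  0.0959]
scene yellow 5429 z [0.0155 0.0486 0.0987]
   rect 469 255 162 150 10.8 med [0.5018 0.2694 0.0973]
box [0.879 0.198 0.099]
box [ 0.884 -0.214  0.108]
```

Run:
```python
from h import *
import pickle
D=pickle.load(open("d0.pkl","rb"))
for n,c in D.items():
    hsv=cv2.cvtColor(c["image"],cv2.COLOR_RGB2HSV).astype(int); W=c["W"]; H,S,V=[hsv[...,i] for i in range(3)]
    near=(np.hypot(W[...,0]-.6,W[...,1]-.01)<.15)
    g=near&(H>45)&(H<80)&(S>100)
    nl,lab,st,ce=cv2.connectedComponentsWithStats(g.astype(np.uint8),connectivity=8)
    big=[i for i in range(1,nl) if st[i,4]>40]; P=W[np.isin(lab,big)]
    print(n,"mat z",np.median(P[:,2]).round(4),cv2.minAreaRect(P[:,:2].astype(np.float32)*1000))
    o=near&(H>5)&(H<16)&(S>150)
    P=W[o&(W[...,2]>.095)]; 
    u,s,v=np.linalg.svd(P[:,:2]-P[:,:2].mean(0)); 
    print(n,"fin top n",len(P),P.mean(0).round(4),"ang",np.degrees(np.arctan2(v[0,1],v[0,0])).round(1),cv2.minAreaRect(P[:,:2].astype(np.float32)*1000))
    k=near&(S<110)&(V<110)&(W[...,2]>.038)&(W[...,2]<.065)&(abs(W[...,1]-.01)<.09)&(W[...,0]<.68)
    P=W[k]; print(n,"tray",len(P),cv2.minAreaRect(P[:,:2].astype(np.float32)*1000))
    m=(S<90)&(V<90)&near
    print(n,"dark all",cv2.minAreaRect(W[m&(W[...,2]>.02)&(W[...,2]<.07)][:,:2].astype(np.float32)*1000))
c=D["top"]; crop=c["image"][135:215,205:295][:,:,::-1]
cv2.imwrite("pics/crop.png",cv2.resize(crop,None,fx=7,fy=7,interpolation=cv2.INTER_CUBIC))
```

```text
top mat z 0.0175 ((600.597412109375, 15.8826904296875), (148.8935546875, 149.2572479248047), 66.36389923095703)
top fin top n 64 [ 0.6856 -0.0147  0.1018] ang 163.6 ((686.2356567382812, -14.727633476257324), (13.146761894226074, 42.80024337768555), 74.49998474121094)
top tray 148 ((609.2025756835938, 8.645488739013672), (95.04764556884766, 117.96551513671875), 73.02831268310547)
top dark all ((608.284912109375, 8.64935302734375), (93.91638946533203, 119.58551025390625), 73.31190490722656)
scene mat z 0.0175 ((602.1615600585938, 16.560348510742188), (147.12100219726562, 148.879150390625), 66.84590911865234)
scene fin top n 67 [ 0.6887 -0.0124  0.1   ] ang -14.8 ((687.8978271484375, -14.383252143859863), (13.302240371704102, 42.968997955322266), 76.30776977539062)
scene tray 563 ((609.5488891601562, 9.00604248046875), (96.32000732421875, 119.32732391357422), 73.5357894897461)
scene dark all ((609.3270263671875, 9.128387451171875), (96.4487533569336, 119.7912826538086), 73.41815185546875)
```

View pics/crop.png

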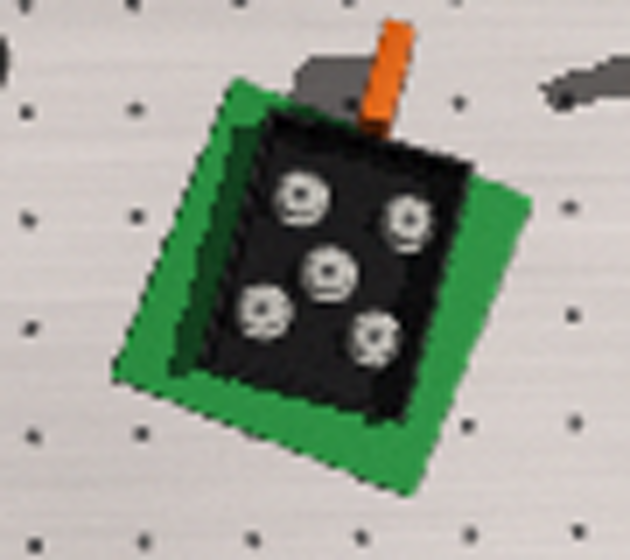

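The tray yaw is about -16.7° with its centre at (0.609, 0.009). The mat centre is (0.601, 0.016) at a yaw of about -23.4°. The grip point is near (0.688, -0.015, 0.078). I'll raise the tool and go over, keeping its orientation.

{"api": "play_rows", "payload": {"moves": [[[0, 0, 0, 0, 0, -0.4, 85], [0, 0, 0, 0, 0, -0.4, 85], [0, 0, 0, -0.32, -0.22, 0, 85], [0, 0, 0, -0.32, -0.22, 0, 85], [0, 0, 0, -0.32, -0.22, 0, 85]]]}}

```text
time: 0.52
tool_pos: [0.3003, 0.5382, 0.2785]
tcp_rot: [0.547, 3.093, 0.002]
wrist_force: [0.3, -0.5, -0.5]
width: 0.994
grip_force: 0.0
```

{"api": "play_rows", "payload": {"moves": [[[0, 0, 0, -0.32, -0.22, 0, 85], [0, 0, 0, -0.32, -0.22, 0, 85], [0, 0, 0, -0.32, -0.22, 0, 85], [0, 0, 0, -0.32, -0.22, 0, 85], [0, 0, 0, -0.32, -0.22, 0, 85]]]}}

```text
time: 0.93
tool_pos: [0.4127, 0.3784, 0.2773]
tcp_rot: [-0.549, -3.093, 0.001]
wrist_force: [-0.3, 1.4, -0.4]
width: 0.997
grip_force: 0.0
```

```bash
cat >> h.py <<'E'
def log():
    s=bot.read_state()
    open("log.txt","a").write(" ".join(f"{x:.5f}" for x in [*s["q"],*s["tool_pos"],*s["tcp_rot"]])+"\n")
    print("t",round(s["time"],2),"q",s["q"].round(3),"p",s["tool_pos"].round(4),"rv",s["tcp_rot"].round(3),"F",s["wrist_force"].round(1),"w",round(s["width"],3),"g",round(s["grip_force"],1))
    return s
E
python3 -c "from h import *;log()"
```

```text
t 0.93 q [ 0.698  0.006  1.749 -0.     1.387 -0.522] p [0.4127 0.3784 0.2773] rv [-5.490e-01 -3.093e+00  1.000e-03] F [-0.3  1.4 -0.4] w 0.997 g 0.0
```

{"api": "play_rows", "payload": {"moves": [[[0, 0, 0, -0.32, -0.22, 0, 85], [0, 0, 0, -0.32, -0.22, 0, 85], [0, 0, 0, -0.32, -0.22, 0, 85], [0, 0, 0, -0.32, -0.22, 0, 85], [0, 0, 0, -0.32, -0.22, 0, 85]]]}}

```text
time: 1.35
tool_pos: [0.525, 0.22, 0.2774]
tcp_rot: [-0.55, -3.093, 0.0]
wrist_force: [0.7, 1.9, -0.0]
width: 0.998
grip_force: 0.0
```

{"api": "play_rows", "payload": {"moves": [[[0, 0, 0.25, -0.32, -0.22, 0, 85], [0, 0, 0.25, 0, 0, 0, 85], [0, 0, 0.25, 0, 0, 0, 85], [0, 0, 0.25, 0, 0, 0, 85], [0, 0, 0.25, 0, 0, 0, 85]]]}}

```text
time: 1.77
tool_pos: [0.5469, 0.1894, 0.277]
tcp_rot: [-1.484, -2.768, 0.001]
wrist_force: [0.0, -0.5, -0.1]
width: 0.996
grip_force: 0.0
```

```bash
python3 -c "from h import *;log()"
```

```text
t 1.77 q [ 0.29   0.044  1.711  0.     1.388 -0.296] p [0.5469 0.1894 0.277 ] rv [-1.484e+00 -2.768e+00  1.000e-03] F [ 0.  -0.5 -0.1] w 0.996 g 0.0
```

{"api": "play_rows", "payload": {"moves": [[[0, 0, 0.25, 0, 0, 0, 85], [0, 0, 0.25, 0, 0, 0, 85], [0, 0, 0.25, 0, 0, 0, 85], [0, 0, 0.25, 0, 0, 0, 85], [0, 0, 0.25, 0, 0, 0, 85]]]}}

```text
time: 2.18
tool_pos: [0.5466, 0.19, 0.277]
tcp_rot: [-2.262, -2.179, 0.002]
wrist_force: [-0.2, -0.2, -0.5]
width: 0.997
grip_force: 0.0
```

{"api": "play_rows", "payload": {"moves": [[[0, 0, 0.25, 0, 0, 0, 85], [0, 0, 0.25, 0, 0, 0, 85], [0, 0, 0.25, 0, 0, 0, 85], [0, 0, 0.25, 0, 0, 0, 85], [0, 0, 0.25, 0, 0, 0, 85]]]}}

```text
time: 2.6
tool_pos: [0.5466, 0.19, 0.2771]
tcp_rot: [-2.823, -1.379, 0.002]
wrist_force: [-0.4, -0.6, -0.2]
width: 0.993
grip_force: 0.0
```

{"api": "play_rows", "payload": {"moves": [[[0, 0, 0.25, 0, 0, 0, 85], [0, 0, 0.25, 0, 0, 0, 85], [0, 0, 0.25, 0, 0, 0, 85], [0, 0, 0.25, 0, 0, 0, 85], [0, 0, 0.25, 0, 0, 0, 85]]]}}

```text
time: 3.02
tool_pos: [0.5466, 0.19, 0.2771]
tcp_rot: [3.11, 0.444, -0.002]
wrist_force: [-0.8, -1.0, 0.1]
width: 0.996
grip_force: 0.0
```

{"api": "play_rows", "payload": {"moves": [[[0, 0, 0.25, 0, 0, 0, 85], [0, 0, 0.25, 0, 0, 0, 85], [0, 0, 0.25, 0, 0, 0, 85], [0, 0, 0.25, 0, 0, 0, 85], [0, 0, 0.16, 0, 0, 0, 85]]]}}

```text
time: 3.43
tool_pos: [0.5466, 0.19, 0.2771]
tcp_rot: [3.107, -0.463, -0.002]
wrist_force: [-0.2, 0.2, 0.4]
width: 0.996
grip_force: 0.0
```

{"api": "play_rows", "payload": {"moves": [[[0, 0, 0, 0.27, 0.22, 0, 85], [0, 0, 0, 0.27, 0.22, 0, 85], [0, 0, 0, 0.27, 0.22, 0, 85], [0, 0, 0, 0.27, 0.22, 0, 85], [0, 0, 0, 0.27, 0.22, 0, 85]]]}}

```text
time: 3.85
tool_pos: [0.6452, 0.0448, 0.2772]
tcp_rot: [3.109, -0.454, -0.001]
wrist_force: [0.5, 0.8, 0.1]
width: 0.994
grip_force: 0.0
```

Run:
```python
from h import *
s=log(); R=Rn.from_rotvec(s["tcp_rot"]).as_matrix(); print(R.round(3))
print(np.degrees(np.arctan2(R[1,0],R[0,0])))
for z in(.15,.06): print("delta tool units",(R.T@(np.array([.688,-.015,z])-s["tool_pos"])*10).round(3))
c=cam("wrist"); save(c,"wrist1.png",1.2)
hsv=cv2.cvtColor(c["image"],cv2.COLOR_RGB2HSV).astype(int); W=c["W"]; H,S,V=[hsv[...,i] for i in range(3)]
P=W[(H>4)&(H<17)&(S>150)&(W[...,2]>.09)&(W[...,2]<.115)]
print(len(P),P.mean(0).round(4),cv2.minAreaRect(P[:,:2].astype(np.float32)*1000))
```

```text
t 3.85 q [0.031 0.175 1.567 0.    1.401 1.891] p [0.6452 0.0448 0.2772] rv [ 3.109e+00 -4.540e-01 -1.000e-03] F [0.5 0.8 0.1] w 0.994 g 0.0
[[ 0.958 -0.286 -0.001]
 [-0.286 -0.958  0.   ]
 [-0.001  0.    -1.   ]]
-16.603815411965734
delta tool units [0.582 0.451 1.271]
delta tool units [0.583 0.451 2.171]
324 [ 0.6847 -0.0152  0.101 ] ((686.406005859375, -15.389272689819336), (11.797645568847656, 39.59714126586914), 76.09866333007812)
```

{"api": "play_rows", "payload": {"moves": [[[0, 0, 0, 0.29, 0.225, 0, 85], [0, 0, 0, 0.29, 0.225, 0, 85], [0, 0, 0, 0, 0, 0, 85], [0, 0, 0, 0, 0, 0.4, 85], [0, 0, 0, 0, 0, 0.4, 85]]]}}

```text
time: 4.32
tool_pos: [0.6905, -0.0144, 0.2005]
tcp_rot: [-3.107, 0.457, -0.012]
wrist_force: [1.2, 1.0, -1.1]
width: 0.995
grip_force: 0.0
```

Run:
```python
from h import *
s=log(); R=Rn.from_rotvec(s["tcp_rot"]).as_matrix()
print("delta tool units",(R.T@(np.array([.688,-.015,.06])-s["tool_pos"])*10).round(3))
c=cam("wrist"); save(c,"wrist2.png",1.2)
hsv=cv2.cvtColor(c["image"],cv2.COLOR_RGB2HSV).astype(int); W=c["W"]; H,S,V=[hsv[...,i] for i in range(3)]
P=W[(H>4)&(H<17)&(S>150)&(W[...,2]>.09)&(W[...,2]<.115)]
print(len(P),P.mean(0).round(4),cv2.minAreaRect(P[:,:2].astype(np.float32)*1000))
```

```text
t 4.32 q [-0.057  0.286  1.571  0.     1.277  1.806] p [ 0.6905 -0.0144  0.2005] rv [-3.107  0.457 -0.012] F [ 1.2  1.  -1.1] w 0.995 g 0.0
delta tool units [-0.032  0.016  1.405]
585 [ 0.6825 -0.0165  0.1011] ((561.4703369140625, -59.71661376953125), (305.08367919921875, 33.31236267089844), 19.72856903076172)
```

View pics/wrist2.png

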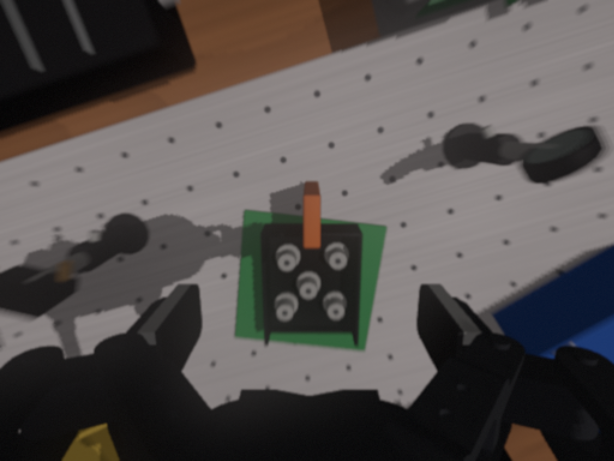

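The wrist view shows the fin at (312,215), centred between the fingers (about 180 and 440) and square to them. I'll descend and grip.

{"api": "play_rows", "payload": {"moves": [[[0, 0, 0, -0.02, 0, 0.4, 85], [0, 0, 0, 0, 0, 0.4, 85], [0, 0, 0, 0, 0, 0.3, 85], [0, 0, 0, 0, 0, 0.2, 85], [0, 0, 0, 0, 0, 0.1, 85]]]}}

```text
time: 4.78
tool_pos: [0.682, -0.0123, 0.0535]
tcp_rot: [3.108, -0.454, -0.012]
wrist_force: [-0.5, -0.8, -1.0]
width: 0.995
grip_force: 0.0
```

{"api": "play_rows", "payload": {"moves": [[[0, 0, 0, 0, 0, 0, 30], [0, 0, 0, 0, 0, 0, 20], [0, 0, 0, 0, 0, 0, 10], [0, 0, 0, 0, 0, 0, 0], [0, 0, 0, 0, 0, 0, 0]]], "newtons": 110}}

```text
time: 5.2
tool_pos: [0.6874, -0.0131, 0.0603]
tcp_rot: [-3.108, 0.454, -0.006]
wrist_force: [0.0, 0.9, 0.1]
width: 0.294
grip_force: 0.0
```

{"api": "play_rows", "payload": {"moves": [[[0, 0, 0, 0, 0, 0, 0], [0, 0, 0, 0, 0, 0, 0], [0, 0, 0, 0, 0, 0, 0], [0, 0, 0, 0, 0, 0, 0]]]}}

```text
time: 5.53
tool_pos: [0.6872, -0.0134, 0.0602]
tcp_rot: [3.109, -0.454, 0.005]
wrist_force: [0.2, -0.9, 5.7]
width: 0.117
grip_force: 108.3
```

```bash
python3 -c "from h import *;log()"
```

```text
t 5.53 q [-0.055  0.392  1.701 -0.     1.045  1.806] p [ 0.6872 -0.0134  0.0602] rv [ 3.109 -0.454  0.005] F [ 0.2 -0.9  5.7] w 0.117 g 108.3
```

{"api": "play_rows", "payload": {"moves": [[[0, 0, 0, 0, 0, -0.05, 0], [0, 0, 0, 0, 0, -0.1, 0], [0, 0, 0, 0, 0, -0.2, 0], [0, 0, 0, 0, 0, -0.2, 0], [0, 0, 0, 0, 0, -0.2, 0]]]}}

```text
time: 5.95
tool_pos: [0.6845, -0.0129, 0.1325]
tcp_rot: [3.108, -0.454, -0.004]
wrist_force: [0.9, 0.3, -4.0]
width: 0.115
grip_force: 108.1
```

```bash
python3 -c "from h import *;log()"
```

```text
t 5.95 q [-0.055  0.328  1.645  0.     1.171  1.806] p [ 0.6845 -0.0129  0.1325] rv [ 3.108 -0.454 -0.004] F [ 0.9  0.3 -4. ] w 0.115 g 108.1
```

{"api": "play_rows", "payload": {"moves": [[[0, 0, 0, 0, 0, -0.3, 0], [0, 0, 0, 0, 0, -0.3, 0], [0, 0, 0, 0, 0, -0.3, 0], [0, 0, 0, 0, 0, -0.3, 0], [0, 0, 0, 0, 0, -0.15, 0]]]}}

```text
time: 6.37
tool_pos: [0.6868, -0.013, 0.2726]
tcp_rot: [-3.108, 0.454, -0.008]
wrist_force: [0.8, 0.2, -3.7]
width: 0.114
grip_force: 108.1
```

Run:
```python
from h import *
from scipy.optimize import least_squares
log()
A=np.loadtxt("log.txt"); A=np.vstack([A,[1.18208432,.264700849,1.60526121,0,1.27372183,-.0368829715,.23231644,.63296406,.19655825,-.54973314,-3.09265466,.00320496]])
def fk(q,p):
    h,a,b,e,o,L,x0=p
    q1,q2,q3,q4,q5,q6=q
    M=Rn.from_euler('z',q1); F=Rn.from_euler('y',q2+q3)
    R=M*F*Rn.from_euler('z',q4)*Rn.from_euler('y',q5)*Rn.from_euler('z',q6+np.pi/2)
    pos=M.apply([x0+a*np.sin(q2),o,h+a*np.cos(q2)])+(M*F).apply([e,0,b])+R.apply([0,0,L])
    return pos,R
def res(p):
    return np.concatenate([fk(r[:6],p)[0]-r[6:9] for r in A]+[0.003*(p-p0)])
p0=np.array([.3,.4,.4,0,.025,.25,0])
s=least_squares(res,p0); print(s.x.round(4),abs(s.fun[:-7]).max())
for r in A: print(np.degrees((fk(r[:6],s.x)[1].inv()*Rn.from_rotvec(r[9:])).magnitude()).round(2),end=" ")
c=cam("scene"); save(c,"lift.png",1.2)
```

```text
t 6.37 q [-0.055  0.249  1.486  0.     1.401  1.806] p [ 0.6868 -0.013   0.2726] rv [-3.108  0.454 -0.008] F [ 0.8  0.2 -3.7] w 0.114 g 108.1
[0.2444 0.5121 0.5662 0.0015 0.0249 0.3738 0.    ] 4.553051719180523e-05
0.0 0.0 0.0 0.0 0.0 0.0 0.0 0.0
```

View pics/lift.png

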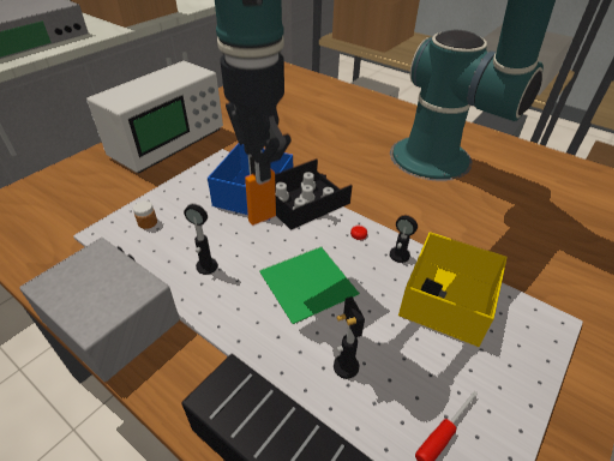

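The tray is lifted level at (305,190) with all five parts inside, and the mat is clear. The forward kinematics fits, except for the tool length. I'll simulate the pour, rotating about the lip over the blue bin, to choose its direction.

```bash
cat >> h.py <<'E'
from scipy.optimize import least_squares
def fk(q,L,h=None):
    q1,q2,q3,q4,q5,q6=q; h=L-.1294
    M=Rn.from_euler('z',q1); F=M*Rn.from_euler('y',q2+q3)
    R=F*Rn.from_euler('z',q4)*Rn.from_euler('y',q5)*Rn.from_euler('z',q6+np.pi/2)
    w=M.apply([.5121*np.sin(q2),.0249,h+.5121*np.cos(q2)])+F.apply([.0015,0,.5662])
    return w+R.apply([0,0,L]),R,w
lo=np.array([-2.63,-.94,.31,-1.31,0,-2.55]);hi=np.array([2.63,2.18,2.57,4.45,2.66,2.55])
def ik(p,R,q0,L):
    def f(q):
        P,Q,_=fk(q,L); return np.r_[(P-p)*5,(Q.inv()*R).as_rotvec(),1e-4*(q-q0)]
    s=least_squares(f,np.clip(q0,lo+1e-4,hi-1e-4),bounds=(lo,hi)); return s.x,np.abs(s.fun[:6]).max()
LT=np.array([-.141,0,.030])
def pose(lip,daz,tau):
    R=Rn.from_euler('z',daz)*Rn.from_euler('x',np.pi)*Rn.from_euler('y',tau)
    return lip-R.apply(LT),R
E
python3 - <<'E'
from h import *
np.set_printoptions(suppress=True)
q0=np.array([-.055,.249,1.486,0,1.401,1.806])
for L in(.27,.35):
  for d in(-15,0,18,35):
    lip=np.array([.46,-.263,.15]); q=q0; out=[]; mv=0;er=0
    for d0 in np.linspace(-16.6,d,8):
        p,R=pose(lip,np.radians(d0),0); q,e=ik(p,R,q,L); er=max(er,e)
    qs=q
    for t in range(0,112,5):
        p,R=pose(lip,np.radians(d),np.radians(t)); qn,e=ik(p,R,q,L)
        if t: mv=max(mv,abs(qn-q).max())
        q=qn
        if e>.003: out.append((t,round(e,3)))
    print(L,d,"q start",qs.round(2),"end",q.round(2),"wrist",fk(q,L)[2].round(3),"maxstep/5deg",mv.round(2),"er",er.round(4),"unreach",out[:3])
E
```

```text
0.27 -15 q start [-0.5   0.26  1.64 -0.    1.24  1.33] end [-1.12 -0.    2.57  2.17  1.65 -1.15] wrist [ 0.154 -0.264  0.176] maxstep/5deg 0.24 er 0.0 unreach [(90, np.float64(0.028)), (95, np.float64(0.074)), (100, np.float64(0.131))]
0.27 0 q start [-0.45  0.24  1.67 -0.    1.23  1.12] end [-1.21 -0.02  2.57  2.04  1.69 -1.03] wrist [ 0.132 -0.275  0.18 ] maxstep/5deg 0.15 er 0.0 unreach [(105, np.float64(0.013)), (110, np.float64(0.03))]
0.27 18 q start [-0.39  0.2   1.72 -0.    1.23  0.86] end [-1.25  0.14  2.4   1.78  1.85 -0.94] wrist [ 0.146 -0.365  0.18 ] maxstep/5deg 0.12 er 0.0 unreach []
0.27 35 q start [-0.35  0.14  1.78 -0.    1.22  0.61] end [-1.22  0.29  2.2   1.58  2.01 -0.87] wrist [ 0.19  -0.452  0.18 ] maxstep/5deg 0.1 er 0.0 unreach []
0.35 -15 q start [-0.5   0.26  1.64 -0.    1.24  1.33] end [-1.34  0.55  2.57  1.83  2.07 -1.65] wrist [ 0.088 -0.265  0.091] maxstep/5deg 0.27 er 0.0 unreach [(75, np.float64(0.054)), (80, np.float64(0.102)), (85, np.float64(0.149))]
0.35 0 q start [-0.45  0.24  1.67 -0.    1.23  1.12] end [-1.45  0.37  2.57  1.7   1.92 -1.38] wrist [ 0.059 -0.293  0.144] maxstep/5deg 0.16 er 0.0 unreach [(85, np.float64(0.021)), (90, np.float64(0.051)), (95, np.float64(0.073))]
0.35 18 q start [-0.39  0.2   1.72 -0.    1.23  0.86] end [-1.44  0.42  2.38  1.51  1.96 -1.21] wrist [ 0.075 -0.388  0.153] maxstep/5deg 0.12 er 0.0 unreach []
0.35 35 q start [-0.35  0.14  1.78 -0.    1.22  0.61] end [-1.37  0.54  2.15  1.36  2.06 -1.09] wrist [ 0.128 -0.495  0.153] maxstep/5deg 0.1 er 0.0 unreach []
```

{"api": "play_rows", "payload": {"moves": [[[0, 0, -0.2, 0, 0, 0, 0], [0, 0, -0.23, 0, 0, 0, 0], [0, 0, -0.23, 0, 0, 0, 0], [0, 0, -0.23, 0, 0, 0, 0], [0, 0, -0.23, 0, 0, 0, 0]]]}}

```text
time: 6.83
tool_pos: [0.6845, -0.0128, 0.2656]
tcp_rot: [-3.111, -0.431, 0.005]
wrist_force: [-0.3, -0.1, -4.2]
width: 0.119
grip_force: 108.1
```

{"api": "play_rows", "payload": {"moves": [[[0, 0, -0.23, 0, 0, 0, 0], [0, 0, 0, -0.07, 0.07, 0, 0], [0, 0, 0, -0.15, 0.13, 0, 0], [0, 0, 0, -0.15, 0.13, 0, 0], [0, 0, 0, -0.15, 0.13, 0, 0]]]}}

```text
time: 7.25
tool_pos: [0.6533, -0.076, 0.2662]
tcp_rot: [-3.084, -0.596, 0.004]
wrist_force: [0.1, 0.1, -4.4]
width: 0.114
grip_force: 108.1
```

{"api": "play_rows", "payload": {"moves": [[[0, 0, 0, -0.15, 0.13, 0, 0], [0, 0, 0, -0.15, 0.13, 0, 0], [0, 0, 0, -0.15, 0.13, 0, 0], [0, 0, 0, -0.15, 0.13, 0, 0], [0, 0, 0, -0.15, 0.13, 0, 0]]]}}

```text
time: 7.67
tool_pos: [0.6079, -0.1646, 0.2665]
tcp_rot: [-3.084, -0.594, 0.003]
wrist_force: [0.2, 0.0, -4.5]
width: 0.115
grip_force: 108.1
```

{"api": "play_rows", "payload": {"moves": [[[0, 0, 0, -0.15, 0.13, 0, 0], [0, 0, 0, -0.15, 0.13, 0, 0], [0, 0, 0, -0.06, 0.06, 0, 0], [0, 0, 0, 0, 0, 0, 0], [0, 0, 0, 0, 0, 0, 0]]]}}

```text
time: 8.08
tool_pos: [0.5879, -0.2066, 0.2672]
tcp_rot: [-3.083, -0.596, 0.0]
wrist_force: [0.1, 0.6, -5.1]
width: 0.118
grip_force: 108.1
```

Run:
```python
from h import *
s=log(); R=Rn.from_rotvec(s["tcp_rot"]); print("lip",(s["tool_pos"]+R.apply(LT)).round(4),"yaw",np.degrees(np.arctan2(*R.as_matrix()[[1,0],0])))
p,_=pose(np.array([.46,-.262,.15]),np.radians(22),0); print("delta",(R.inv().apply(p-s["tool_pos"])*10).round(3))
c=cam("top"); save(c,"top2.png",1.2)
W=c["W"]; V=c["image"].max(-1); m=(V<80)&(W[...,2]>.2)&(W[...,2]<.32);
```

```text
t 8.08 q [-3.790e-01  1.330e-01  1.633e+00  1.000e-03  1.377e+00  8.100e-01] p [ 0.5879 -0.2066  0.2672] rv [-3.083 -0.596  0.   ] F [ 0.1  0.6 -5.1] w 0.118 g 108.1
lip [ 0.4571 -0.2591  0.2372] yaw 21.887697736287905
delta [0.017 0.036 0.872]
```

View pics/top2.png

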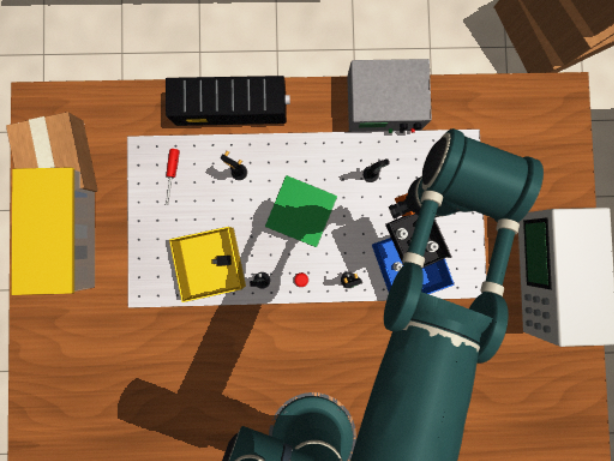

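The tray is level over the blue bin, at about (420,245) in this view, and nothing is in the way. I'll lower it and start tilting about the lip.

{"api": "play_rows", "payload": {"moves": [[[0, 0, 0, 0.01, 0.03, 0.2, 0], [0, 0, 0, 0, 0, 0.25, 0], [0, 0, 0, 0, 0, 0.25, 0], [0, 0, 0, 0, 0, 0.15, 0], [0, 0, 0, 0, 0, 0, 0]]]}}

```text
time: 8.55
tool_pos: [0.5878, -0.2064, 0.1773]
tcp_rot: [-3.078, -0.601, 0.011]
wrist_force: [-0.1, -0.2, -5.7]
width: 0.118
grip_force: 108.2
```

{"api": "play_rows", "payload": {"moves": [[[0, 0.2, 0, -0.037, 0, -0.139, 0], [0, 0.2, 0, -0.037, 0, -0.139, 0], [0, 0.2, 0, -0.037, 0, -0.139, 0], [0, 0.2, 0, -0.037, 0, -0.139, 0], [0, 0, 0, 0, 0, 0, 0]]]}}

```text
time: 8.97
tool_pos: [0.567, -0.219, 0.2378]
tcp_rot: [-2.953, -0.573, -0.605]
wrist_force: [-1.2, 0.2, -4.9]
width: 0.114
grip_force: 108.3
```

Run:
```python
from h import *
s=log(); R=Rn.from_rotvec(s["tcp_rot"]); M=R.as_matrix(); print("lip",(s["tool_pos"]+R.apply(LT)).round(4),"tilt",np.degrees(np.arccos(-M[2,2])),"daz",np.degrees(np.arctan2(M[1,2],M[0,2])),"roll",M[2,1].round(3))
for L in(.22,.25,.28,.31,.34,.37): print(L,(fk(s["q"],L)[0]-s["tool_pos"]).round(4), np.degrees((fk(s["q"],L)[1].inv()*R).magnitude()).round(2))
```

```text
t 8.97 q [-0.619 -0.061  1.942  0.386  1.065  0.413] p [ 0.567  -0.219   0.2378] rv [-2.953 -0.573 -0.605] F [-1.2  0.2 -4.9] w 0.114 g 108.3
lip [ 0.4577 -0.2632  0.1548] tilt 23.11649796260521 daz 21.583758129623053 roll 0.003
0.22 [-0.0589 -0.0233 -0.0129] 0.0
0.25 [-0.0479 -0.0189 -0.0105] 0.0
0.28 [-0.037  -0.0146 -0.0081] 0.0
0.31 [-0.026  -0.0103 -0.0057] 0.0
0.34 [-0.0151 -0.0059 -0.0033] 0.0
0.37 [-0.0041 -0.0016 -0.0009] 0.0
```

Run:
```python
from h import *
np.set_printoptions(suppress=True)
L=.381; s=bot.read_state()
for lz in (.155,.18):
  q=s["q"]; R0=Rn.from_rotvec(s["tcp_rot"]); M=R0.as_matrix()
  for t in range(23,124,5):
    p,R=pose(np.array([.4577,-.2632,lz]),np.radians(21.6),np.radians(t)); qn,e=ik(p,R,q,L)
    if t>60 or t<30: print(t,qn.round(2),"e",e.round(4),"step",abs(qn-q).max().round(2),"wrist",fk(qn,L)[2].round(3))
    q=qn
```

```text
23 [-0.62 -0.06  1.94  0.38  1.07  0.42] e 0.0 step 0.01 wrist [ 0.429 -0.275  0.588]
28 [-0.68 -0.1   1.98  0.49  1.06  0.31] e 0.0 step 0.11 wrist [ 0.394 -0.288  0.584]
63 [-1.19 -0.14  2.25  1.16  1.33 -0.49] e 0.0 step 0.1 wrist [ 0.177 -0.374  0.467]
68 [-1.25 -0.11  2.28  1.22  1.4  -0.58] e 0.0 step 0.1 wrist [ 0.152 -0.384  0.44 ]
73 [-1.31 -0.06  2.3   1.27  1.48 -0.67] e 0.0 step 0.09 wrist [ 0.131 -0.393  0.41 ]
78 [-1.36 -0.    2.32  1.31  1.55 -0.76] e 0.0 step 0.09 wrist [ 0.111 -0.4    0.378]
83 [-1.4   0.07  2.33  1.33  1.62 -0.85] e 0.0 step 0.08 wrist [ 0.094 -0.407  0.345]
88 [-1.44  0.14  2.34  1.36  1.69 -0.93] e 0.0 step 0.08 wrist [ 0.08  -0.413  0.31 ]
93 [-1.47  0.23  2.34  1.37  1.76 -1.01] e 0.0 step 0.08 wrist [ 0.069 -0.417  0.274]
98 [-1.49  0.32  2.34  1.38  1.83 -1.09] e 0.0 step 0.09 wrist [ 0.061 -0.42   0.237]
103 [-1.5   0.41  2.33  1.38  1.9  -1.16] e 0.0 step 0.09 wrist [ 0.056 -0.422  0.2  ]
108 [-1.5   0.51  2.31  1.38  1.97 -1.24] e 0.0 step 0.1 wrist [ 0.054 -0.423  0.162]
113 [-1.5   0.6   2.3   1.37  2.03 -1.31] e 0.0 step 0.1 wrist [ 0.05
[... 783 characters left out ...]
  0.37 ]
88 [-1.44  0.09  2.33  1.36  1.7  -0.87] e 0.0 step 0.08 wrist [ 0.08  -0.413  0.335]
93 [-1.47  0.17  2.34  1.38  1.77 -0.95] e 0.0 step 0.08 wrist [ 0.069 -0.417  0.299]
98 [-1.49  0.26  2.34  1.39  1.84 -1.03] e 0.0 step 0.09 wrist [ 0.061 -0.42   0.262]
103 [-1.5   0.35  2.33  1.4   1.91 -1.1 ] e 0.0 step 0.09 wrist [ 0.056 -0.422  0.225]
108 [-1.5   0.44  2.32  1.4   1.98 -1.18] e 0.0 step 0.09 wrist [ 0.054 -0.423  0.187]
113 [-1.5   0.54  2.31  1.4   2.04 -1.25] e 0.0 step 0.1 wrist [ 0.055 -0.423  0.149]
118 [-1.49  0.63  2.29  1.39  2.11 -1.33] e 0.0 step 0.09 wrist [ 0.059 -0.421  0.112]
123 [-1.47  0.73  2.27  1.39  2.18 -1.4 ] e 0.0 step 0.09 wrist [ 0.066 -0.418  0.074]
```

{"api": "play_rows", "payload": {"moves": [[[0, 0.15, 0, -0.026, 0, -0.105, 0], [0, 0.15, 0, -0.026, 0, -0.105, 0], [0, 0.15, 0, -0.026, 0, -0.105, 0], [0, 0.15, 0, -0.026, 0, -0.105, 0], [0, 0.15, 0, -0.026, 0, -0.105, 0]]]}}

```text
time: 9.38
tool_pos: [0.534, -0.2318, 0.2751]
tcp_rot: [-2.73, -0.538, -1.119]
wrist_force: [-0.8, -0.7, -5.7]
width: 0.12
grip_force: 108.5
```

{"api": "play_rows", "payload": {"moves": [[[0, 0.15, 0, -0.026, 0, -0.105, 0], [0, 0.15, 0, -0.026, 0, -0.105, 0], [0, 0.15, 0, -0.026, 0, -0.105, 0], [0, 0.15, 0, -0.026, 0, -0.105, 0], [0, 0.15, 0, -0.026, 0, -0.105, 0]]]}}

```text
time: 9.8
tool_pos: [0.4877, -0.251, 0.2954]
tcp_rot: [-2.429, -0.479, -1.576]
wrist_force: [0.3, 0.7, -5.6]
width: 0.121
grip_force: 108.7
```

{"api": "play_rows", "payload": {"moves": [[[0, 0.15, 0, -0.026, 0, -0.105, 0], [0, 0.15, 0, -0.026, 0, -0.105, 0], [0, 0.15, 0, -0.026, 0, -0.105, 0], [0, 0.15, 0, -0.026, 0, -0.105, 0], [0, 0, 0, 0, 0, 0, 0]]]}}

```text
time: 10.22
tool_pos: [0.4472, -0.2672, 0.2943]
tcp_rot: [-2.137, -0.411, -1.89]
wrist_force: [0.2, 0.3, -3.2]
width: 0.117
grip_force: 108.9
```

```bash
cat >> h.py <<'E'
def st():
    s=log(); R=Rn.from_rotvec(s["tcp_rot"]); M=R.as_matrix(); print("lip",(s["tool_pos"]+R.apply(LT)).round(4),"tilt",np.degrees(np.arccos(-M[2,2])).round(1),"daz",np.degrees(np.arctan2(M[1,2],M[0,2])).round(1),"roll",M[2,1].round(3)); return s,R
E
python3 - <<'E'
from h import *
st(); c=cam("scene"); save(c,"pour.png",1.2)
E
```

```text
t 10.22 q [-1.398  0.083  2.326  1.331  1.622 -0.851] p [ 0.4472 -0.2672  0.2943] rv [-2.137 -0.411 -1.89 ] F [ 0.2  0.3 -3.2] w 0.117 g 108.9
lip [ 0.4587 -0.2617  0.1507] tilt 83.1 daz 22.1 roll -0.006
```

View pics/pour.png

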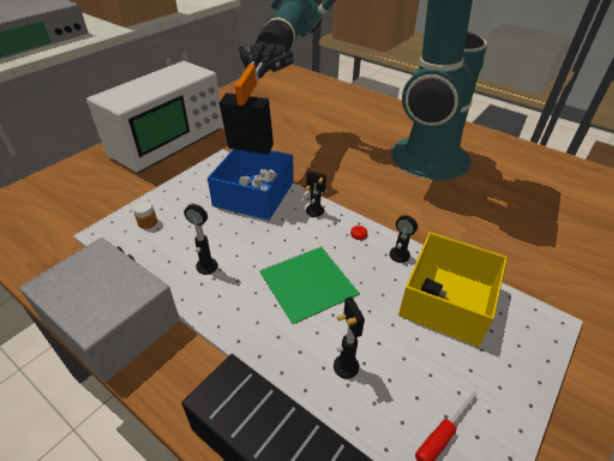

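Several parts are already in the blue bin, at about (258,182). I'll tilt a bit further to make sure, then check the tray and bin.

{"api": "play_rows", "payload": {"moves": [[[0, 0.15, 0, -0.026, 0, -0.105, 0], [0, 0.15, 0, -0.026, 0, -0.105, 0], [0, 0.15, 0, -0.026, 0, -0.105, 0], [0, 0.15, 0, -0.026, 0, -0.105, 0], [0, 0, 0, 0, 0, 0, 0]]]}}

```text
time: 10.68
tool_pos: [0.4096, -0.2831, 0.2839]
tcp_rot: [-1.81, -0.348, -2.163]
wrist_force: [0.0, 1.3, -3.5]
width: 0.118
grip_force: 109.0
```

{"api": "play_rows", "payload": {"moves": [[[0, 0, 0, 0, 0, 0, 0], [0, 0, 0, 0, 0, 0, 0], [0, 0, 0, 0, 0, 0, 0]]]}}

```text
time: 10.93
tool_pos: [0.4098, -0.2826, 0.2884]
tcp_rot: [-1.814, -0.36, -2.167]
wrist_force: [0.3, -0.8, -1.9]
width: 0.114
grip_force: 109.0
```

Run:
```python
from h import *
st(); c=cam("scene"); cr=c["image"][80:190,160:260][:,:,::-1]
d=cam("wrist"); w=d["image"][:,:,::-1]
a=cv2.resize(cr,(400,440),interpolation=cv2.INTER_CUBIC); b=cv2.resize(w,(400,300)); b=cv2.copyMakeBorder(b,0,140,0,0,0)
cv2.imwrite("pics/pour2.png",np.hstack([a,b]))
```

```text
t 10.93 q [-1.483  0.361  2.326  1.377  1.86  -1.122] p [ 0.4098 -0.2826  0.2884] rv [-1.814 -0.36  -2.167] F [ 0.3 -0.8 -1.9] w 0.114 g 109.0
lip [ 0.4603 -0.2627  0.1549] tilt 100.1 daz 22.2 roll 0.005
```

View pics/pour2.png

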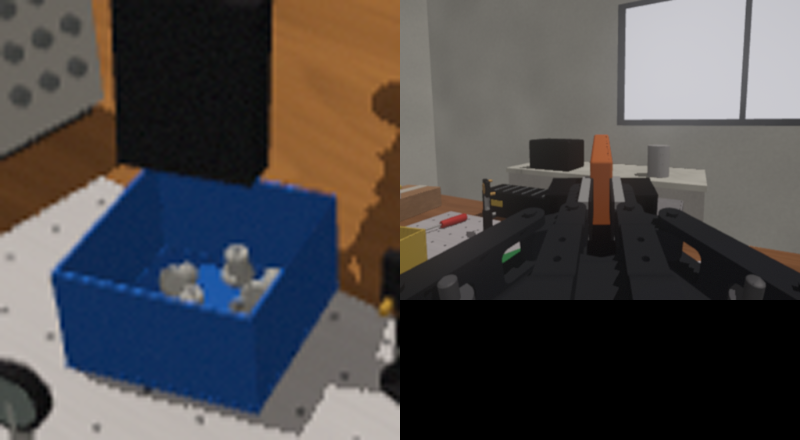

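The wrist force has fallen to about the empty tray's weight, and the pedestals lie in the blue bin. I'll tilt back the same way.

{"api": "play_rows", "payload": {"moves": [[[0, -0.2, 0, 0.023, 0, 0.142, 0], [0, -0.2, 0, 0.023, 0, 0.142, 0], [0, -0.2, 0, 0.023, 0, 0.142, 0], [0, -0.2, 0, 0.023, 0, 0.142, 0], [0, -0.2, 0, 0.023, 0, 0.142, 0]]]}}

```text
time: 11.45
tool_pos: [0.4745, -0.2558, 0.2984]
tcp_rot: [-2.344, -0.458, -1.683]
wrist_force: [0.6, 0.5, -3.4]
width: 0.114
grip_force: 108.8
```

{"api": "play_rows", "payload": {"moves": [[[0, -0.2, 0, 0.023, 0, 0.142, 0], [0, -0.2, 0, 0.023, 0, 0.142, 0], [0, -0.2, 0, 0.023, 0, 0.142, 0], [0, -0.2, 0, 0.023, 0, 0.142, 0], [0, -0.2, 0, 0.023, 0, 0.142, 0]]]}}

```text
time: 11.87
tool_pos: [0.5363, -0.2302, 0.2746]
tcp_rot: [-2.753, -0.539, -1.081]
wrist_force: [-0.7, 0.6, -3.1]
width: 0.116
grip_force: 108.7
```

{"api": "play_rows", "payload": {"moves": [[[0, -0.2, 0, 0.023, 0, 0.142, 0], [0, -0.2, 0, 0.023, 0, 0.142, 0], [0, -0.2, 0, 0.023, 0, 0.142, 0], [0, -0.2, 0, 0.023, 0, 0.142, 0], [0, 0, 0, 0, 0, 0, 0]]]}}

```text
time: 12.28
tool_pos: [0.5755, -0.2126, 0.2318]
tcp_rot: [-2.973, -0.587, -0.524]
wrist_force: [-0.2, 0.4, -2.3]
width: 0.117
grip_force: 108.7
```

```bash
python3 -c "from h import *;st()"
```

```text
t 12.28 q [-0.57  -0.029  1.909  0.323  1.078  0.483] p [ 0.5755 -0.2126  0.2318] rv [-2.973 -0.587 -0.524] F [-0.2  0.4 -2.3] w 0.117 g 108.7
lip [ 0.4624 -0.2592  0.1554] tilt 20.0 daz 22.2 roll 0.001
```

{"api": "play_rows", "payload": {"moves": [[[0, -0.175, 0, 0, 0, -0.1, 0], [0, -0.175, 0, 0, 0, -0.1, 0], [0, -0.175, 0, 0, 0, -0.1, 0], [0, -0.174, 0, 0, 0, -0.1, 0], [0, 0, 0, 0, 0, 0, 0]]]}}

```text
time: 12.7
tool_pos: [0.5672, -0.218, 0.2726]
tcp_rot: [3.082, 0.604, 0.006]
wrist_force: [2.4, 0.4, -2.7]
width: 0.118
grip_force: 108.6
```

{"api": "play_rows", "payload": {"moves": [[[0, 0, 0.227, 0, 0, 0, 0], [0, 0, 0.227, 0, 0, 0, 0], [0, 0, 0.227, 0, 0, 0, 0], [0, 0, 0.227, 0, 0, 0, 0], [0, 0, 0.227, 0, 0, 0, 0]]]}}

```text
time: 13.12
tool_pos: [0.5631, -0.2189, 0.2688]
tcp_rot: [-3.125, 0.296, -0.002]
wrist_force: [0.5, 0.4, -2.9]
width: 0.114
grip_force: 108.7
```

{"api": "play_rows", "payload": {"moves": [[[0, 0, 0.227, 0, 0, 0, 0], [0, 0, 0.227, 0, 0, 0, 0], [0, 0, 0, 0, 0, 0, 0], [0, 0, 0, 0, 0, 0, 0]]]}}

```text
time: 13.45
tool_pos: [0.5634, -0.2193, 0.269]
tcp_rot: [-3.075, 0.635, -0.001]
wrist_force: [0.3, -0.2, -2.7]
width: 0.119
grip_force: 108.6
```

Run:
```python
from h import *
s,R=st(); M=R.as_matrix(); y=np.degrees(np.arctan2(M[1,0],M[0,0])); print("yaw",y,"rotvec err to goal", (R.inv()*(Rn.from_euler('z',-23.4,degrees=True)*Rn.from_euler('x',np.pi))).as_rotvec().round(4))
g=np.array([.601,.016,0])+.0815*np.array([np.cos(np.radians(-23.2)),np.sin(np.radians(-23.2)),0]); g[2]=s["tool_pos"][2]; print("goal",g,"delta",(R.inv().apply(g-s["tool_pos"])*10).round(3))
```

```text
t 13.45 q [-0.414  0.095  1.671  0.002  1.375  1.564] p [ 0.5634 -0.2193  0.269 ] rv [-3.075e+00  6.350e-01 -1.000e-03] F [ 0.3 -0.2 -2.7] w 0.119 g 108.6
lip [ 0.434  -0.1634  0.239 ] tilt 0.1 daz 53.4 roll -0.002
yaw -23.33921445461376 rotvec err to goal [-0.0021 -0.0005  0.0011]
goal [ 0.67590953 -0.01610627  0.26904454] delta [ 0.228 -2.312  0.005]
```

{"api": "play_rows", "payload": {"moves": [[[0, 0, 0, 0.02, -0.2, 0, 0], [0, 0, 0, 0.03, -0.3, 0, 0], [0, 0, 0, 0.03, -0.3, 0, 0], [0, 0, 0, 0.03, -0.3, 0, 0], [0, 0, 0, 0.03, -0.3, 0, 0]]]}}

```text
time: 13.87
tool_pos: [0.6332, -0.0957, 0.2692]
tcp_rot: [-3.075, 0.635, -0.001]
wrist_force: [0.1, -0.8, -2.7]
width: 0.115
grip_force: 108.6
```

{"api": "play_rows", "payload": {"moves": [[[0, 0, 0, 0.03, -0.3, 0, 0], [0, 0, 0, 0.03, -0.3, 0, 0], [0, 0, 0, 0.03, -0.31, 0, 0], [0, 0, 0, 0, 0, 0, 0], [0, 0, 0, 0, 0, 0, 0]]]}}

```text
time: 14.28
tool_pos: [0.6777, -0.0153, 0.2687]
tcp_rot: [-3.077, 0.631, 0.0]
wrist_force: [-0.6, -0.6, -2.1]
width: 0.116
grip_force: 108.7
```

{"api": "play_rows", "payload": {"moves": [[[0, 0, 0, 0, 0, 0.3, 0], [0, 0, 0, 0, 0, 0.4, 0], [0, 0, 0, 0, 0, 0.4, 0], [0, 0, 0, 0, 0, 0.4, 0], [0, 0, 0, 0, 0, 0, 0]]]}}

```text
time: 14.7
tool_pos: [0.6693, -0.0178, 0.1086]
tcp_rot: [3.074, -0.638, -0.027]
wrist_force: [-3.8, -0.5, -4.8]
width: 0.115
grip_force: 108.6
```

{"api": "play_rows", "payload": {"moves": [[[0, 0, 0, 0, 0, 0, 0], [0, 0, 0, 0, 0, 0, 0]]]}}

```text
time: 14.87
tool_pos: [0.679, -0.0178, 0.1216]
tcp_rot: [-3.075, 0.639, -0.005]
wrist_force: [1.3, 0.5, -1.5]
width: 0.116
grip_force: 108.7
```

Run:
```python
from h import *
s,R=st()
for n in("scene","top"):
    c=cam(n); save(c,n+"3.png",1.2)
    hsv=cv2.cvtColor(c["image"],cv2.COLOR_RGB2HSV).astype(int); W=c["W"]; H,S,V=[hsv[...,i] for i in range(3)]
    k=(S<110)&(V<110)&(W[...,2]>.05)&(W[...,2]<.1)&(np.hypot(W[...,0]-.6,W[...,1]-.016)<.085)
    P=W[k]; print(n,"tray",len(P),cv2.minAreaRect(P[:,:2].astype(np.float32)*1000),"z",np.percentile(P[:,2],[1,50,97]).round(4))
g=np.array([.676,-.0161,.065]); print("delta",(R.inv().apply(g-s["tool_pos"])*10).round(3))
```

```text
t 14.87 q [-0.063  0.322  1.673  0.     1.143  1.918] p [ 0.679  -0.0178  0.1216] rv [-3.075  0.639 -0.005] F [ 1.3  0.5 -1.5] w 0.116 g 108.7
lip [0.5498 0.0384 0.0912] tilt 0.2 daz 0.6 roll -0.001
scene tray 1405 ((605.8521118164062, 15.069366455078125), (96.37553405761719, 120.554443359375), 66.9472885131836) z [0.0792 0.0827 0.0983]
top tray 702 ((612.9873046875, 10.942588806152344), (87.1869125366211, 96.86896514892578), 66.8121109008789) z [0.0791 0.0834 0.0883]
delta [-0.036 -0.003  0.566]
```

View pics/scene3.png

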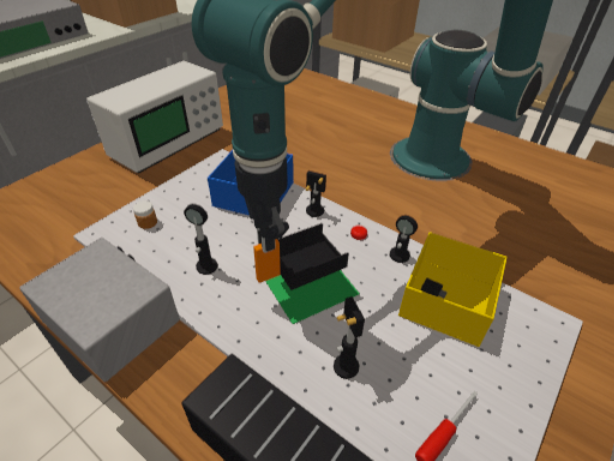

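The tray is empty and hangs level over the mat at (312,255). I'll lower it slowly.

{"api": "play_rows", "payload": {"moves": [[[0, 0, 0, -0.035, 0, 0.1, 0], [0, 0, 0, 0, 0, 0.15, 0], [0, 0, 0, 0, 0, 0.12, 0], [0, 0, 0, 0, 0, 0.08, 0], [0, 0, 0, 0, 0, 0.05, 0]]]}}

```text
time: 15.38
tool_pos: [0.6739, -0.0152, 0.068]
tcp_rot: [-3.076, 0.639, 0.002]
wrist_force: [-1.2, -0.6, -2.5]
width: 0.115
grip_force: 108.6
```

{"api": "play_rows", "payload": {"moves": [[[0, 0, 0, 0, 0, 0.03, 0], [0, 0, 0, 0, 0, 0.02, 0], [0, 0, 0, 0, 0, 0.02, 0], [0, 0, 0, 0, 0, 0.01, 0], [0, 0, 0, 0, 0, 0, 0]]]}}

```text
time: 15.8
tool_pos: [0.675, -0.0154, 0.0614]
tcp_rot: [-3.076, 0.639, -0.001]
wrist_force: [0.5, -0.0, -2.2]
width: 0.114
grip_force: 108.7
```

{"api": "play_rows", "payload": {"moves": [[[0, 0, 0, 0, 0, 0, 0], [0, 0, 0, 0, 0, 0, 0], [0, 0, 0, 0, 0, 0, 0]]]}}

```text
time: 16.05
tool_pos: [0.675, -0.0154, 0.0616]
tcp_rot: [-3.076, 0.639, -0.002]
wrist_force: [0.0, 0.1, -1.9]
width: 0.113
grip_force: 108.7
```

```bash
cat > tray.py <<'E'
from h import *
s,R=st()
for n in("scene","top"):
    c=cam(n)
    hsv=cv2.cvtColor(c["image"],cv2.COLOR_RGB2HSV).astype(int); W=c["W"]; H,S,V=[hsv[...,i] for i in range(3)]
    near=np.hypot(W[...,0]-.6,W[...,1]-.016)<.088
    P=W[(S<110)&(V<110)&(W[...,2]>.022)&(W[...,2]<.062)&near]; print(n,"tray",len(P),cv2.minAreaRect(P[:,:2].astype(np.float32)*1000),"z",np.percentile(P[:,2],[1,50,99]).round(4))
    F=P[P[:,2]<np.median(P[:,2])+.004]
    A=np.c_[F[:,:2]-[.601,.016],np.ones(len(F))]; print("plane",np.linalg.lstsq(A,F[:,2],rcond=None)[0].round(4))
E
python3 tray.py
```

```text
t 16.05 q [-0.06   0.371  1.727  0.     1.042  1.921] p [ 0.675  -0.0154  0.0616] rv [-3.076e+00  6.390e-01 -2.000e-03] F [ 0.   0.1 -1.9] w 0.113 g 108.7
lip [0.5457 0.0408 0.0315] tilt 0.1 daz 7.3 roll -0.001
scene tray 1388 ((601.6566162109375, 17.00550079345703), (97.14006805419922, 120.3553466796875), 66.62503814697266) z [0.022  0.0315 0.0577]
plane [0.0007 0.0251 0.0256]
top tray 302 ((599.9248046875, 16.719444274902344), (93.31584930419922, 118.44709014892578), 65.91373443603516) z [0.022  0.0243 0.0594]
plane [-0.0009  0.0023  0.024 ]
```

{"api": "play_rows", "payload": {"moves": [[[0, 0, 0, 0, 0, 0.01, 0], [0, 0, 0, 0, 0, 0, 0], [0, 0, 0, 0, 0, 0, 0]]]}}

```text
time: 16.4
tool_pos: [0.6749, -0.0154, 0.0604]
tcp_rot: [-3.076, 0.639, -0.001]
wrist_force: [0.0, -0.4, -1.2]
width: 0.116
grip_force: 108.8
```

{"api": "play_rows", "payload": {"moves": [[[0, 0, 0, 0, 0, 0.005, 0], [0, 0, 0, 0, 0, 0, 0], [0, 0, 0, 0, 0, 0, 0]]]}}

```text
time: 16.65
tool_pos: [0.675, -0.0154, 0.0602]
tcp_rot: [-3.076, 0.639, -0.002]
wrist_force: [-0.6, -0.2, 0.8]
width: 0.112
grip_force: 109.1
```

The tray is resting on the mat. I'll release and retreat straight up.

{"api": "play_rows", "payload": {"moves": [[[0, 0, 0, 0, 0, 0, 20], [0, 0, 0, 0, 0, 0, 40], [0, 0, 0, 0, 0, 0, 85], [0, 0, 0, 0, 0, 0, 85], [0, 0, 0, 0, 0, 0, 85]]], "newtons": 20}}

```text
time: 17.07
tool_pos: [0.6748, -0.0154, 0.0597]
tcp_rot: [-3.076, 0.639, -0.001]
wrist_force: [1.0, -0.1, 0.5]
width: 0.794
grip_force: 0.0
```

{"api": "play_rows", "payload": {"moves": [[[0, 0, 0, 0, 0, 0, 85], [0, 0, 0, 0, 0, 0, 85], [0, 0, 0, 0, 0, 0, 85], [0, 0, 0, 0, 0, -0.1, 85], [0, 0, 0, 0, 0, -0.2, 85]]]}}

```text
time: 17.48
tool_pos: [0.672, -0.0152, 0.087]
tcp_rot: [3.075, -0.639, -0.009]
wrist_force: [-0.2, -0.5, -0.0]
width: 0.997
grip_force: 0.0
```

{"api": "play_rows", "payload": {"moves": [[[0, 0, 0, 0, 0, -0.4, 85], [0, 0, 0, 0, 0, -0.4, 85], [0, 0, 0, 0, 0, -0.4, 85], [0, 0, 0, 0, 0, -0.3, 85], [0, 0, 0, 0, 0, 0, 85]]]}}

```text
time: 17.9
tool_pos: [0.6795, -0.0156, 0.2511]
tcp_rot: [-3.073, 0.638, -0.026]
wrist_force: [0.6, -0.1, 1.6]
width: 0.996
grip_force: 0.0
```

```bash
python3 tray.py
python3 - <<'E'
from h import *
c=cam("scene"); t=cam("top")
cv2.imwrite("pics/end.png",np.vstack([cv2.resize(c["image"][70:370,60:460,::-1],(400,300)),cv2.resize(t["image"][90:270,100:420,::-1],(400,225))]))
W=t["W"]
m=(W[...,0]>.25)&(W[...,0]<.75)&(abs(W[...,1])<.5)&(W[...,2]>.022)&(W[...,2]<.2)
nl,lab,s2,ce=cv2.connectedComponentsWithStats(m.astype(np.uint8))
for i in range(1,nl):
    if s2[i,4]>15: P=W[lab==i]; print(s2[i,4],ce[i].round(),P.min(0).round(3),P.max(0).round(3),np.median(P,0).round(3))
E
```

```text
t 17.9 q [-0.06   0.235  1.543  0.     1.348  1.921] p [ 0.6795 -0.0156  0.2511] rv [-3.073  0.638 -0.026] F [ 0.6 -0.1  1.6] w 0.996 g 0.0
lip [0.5507 0.0405 0.2189] tilt 1.0 daz -2.6 roll -0.006
scene tray 1222 ((601.2723388671875, 16.84522247314453), (97.02029418945312, 119.97764587402344), 66.69522857666016) z [0.022  0.0345 0.0565]
plane [0.0147 0.02   0.0273]
top tray 429 ((599.839111328125, 17.2938232421875), (94.61129760742188, 119.10834503173828), 66.77702331542969) z [0.022  0.0241 0.0587]
plane [ 0.001  -0.001   0.0235]
206 [195. 138.] [0.689 0.156 0.022] [0.731 0.198 0.182] [0.704 0.175 0.153]
184 [142. 144.] [0.626 0.339 0.023] [0.749 0.373 0.043] [0.717 0.356 0.034]
159 [314. 140.] [ 0.678 -0.196  0.022] [ 0.716 -0.154  0.182] [ 0.692 -0.172  0.149]
197 [375. 145.] [ 0.664 -0.405  0.023] [ 0.706 -0.362  0.068] [ 0.684 -0.379  0.062]
419 [256. 165.] [ 0.536 -0.05   0.022] [0.688 0.049 0.106] [ 0.637 -0.006  0.027]
65 [245. 188.] [0.538 0.015 0.022] [0.586 0.053 0.036] [0.557 0.034 0.024]
1064 [348. 222.] [ 0.356 -0.362  0.022] [ 0.552 -0.172  0.102] [ 0.443 -0.301  0.074]
962 [169. 220.] [0.377 0.167 0.022] [0.56  0.343 0.104] [0.465 0.295 0.076]
112 [185. 217.] [0.461 0.204 0.023] [0.486 0.25  0.043] [0.473 0.224 0.038]
50 [344. 218.] [ 0.444 -0.293  0.022] [ 0.467 -0.267  0.047] [ 0.457 -0.276  0.038]
43 [332. 222.] [ 0.435 -0.248  0.022] [ 0.458 -0.228  0.045] [ 0.446 -0.237  0.04 ]
56 [353. 224.] [ 0.425 -0.318  0.023] [ 0.45  -0.294  0.044] [ 0.441 -0.306  0.035]
127 [216. 234.] [0.401 0.103 0.022] [0.439 0.145 0.125] [0.422 0.121 0.104]
117 [335. 236.] [ 0.372 -0.263  0.022] [ 0.426 -0.233  0.045] [ 0.401 -0.245  0.035]
44 [347. 237.] [ 0.387 -0.298  0.022] [ 0.409 -0.275  0.044] [ 0.398 -0.283  0.039]
```

View pics/end.png

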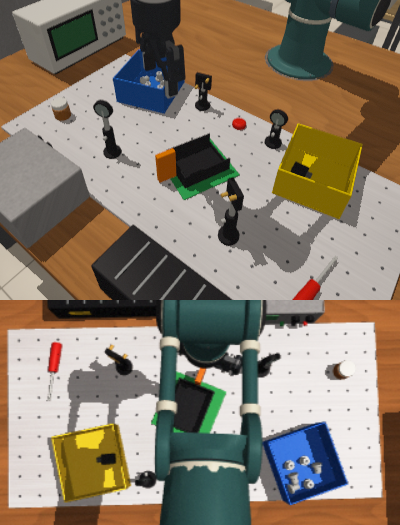

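The blue bin holds all six steel pedestals. The empty tray sits upright within about 1 mm of the mat centre, and nothing else has moved. I'll let the arm settle, then hand in.

{"api": "play_rows", "payload": {"moves": [[[0, 0, 0, 0, 0, 0, 85], [0, 0, 0, 0, 0, 0, 85], [0, 0, 0, 0, 0, 0, 85], [0, 0, 0, 0, 0, 0, 85], [0, 0, 0, 0, 0, 0, 85]]]}}

```text
time: 18.52
tool_pos: [0.6744, -0.0154, 0.2389]
tcp_rot: [-3.076, 0.639, 0.001]
wrist_force: [-0.2, -1.0, 0.8]
width: 0.996
grip_force: 0.0
```

```bash
python3 -c "from workcell import bot; print(bot.finish_job())"
```

```text
the job is handed in; nothing more can be done
None
```

I tipped all five pedestals into the blue steel bin, set the empty tray upright within about 1 mm of the mat's centre and let go, and handed the job in at about 18.5 s; both samples are still in their bins, and the optics and loose items look undisturbed.

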